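# Test the stop button of the bench shaker

## Task

Test the shaker's stop circuit, using only fingertips or the outside of the fingers: press the big mushroom stop button fully in so that it latches, then turn it clockwise (seen from above) by pushing on the side of its raised bar until it springs back up, without pinching the bar. Then press the round start key fully down and let it come back up. Do not press the square timer key at all, do not press start while the stop button is latched in, and leave the dish, vial, bottle and tube tray where they stand.

Things in the scene. Friction and masses are not known exactly. Their poses are not given: they have to be found in the camera images.
- shaker: White bench shaker, fixed. Origin under its centre, on the bench; own x away from the control side, y left, z up. 300 (x) by 350 (y) mm. Front control deck (x -150 to -15) has its top at z 75; the rear is 85 high, with a dish platform, top z 100, 8 mm edge strips. The stop button stands on the deck at x -85, y 90, the keys at x -85, y -30 and y -105 (which is where varies).
- stop_top (a point): Centre of the top of the raised bar on the grey mushroom button, 60 mm above the deck when out; moves and turns with it (x along the bar, z up). Cap: disc 84 mm in diameter, 18 mm thick, its flat top 24 mm below this point. Bar across it: 80 long, 14 wide (top 3 mm: 10 wide), 24 mm tall; at rest it lies along the shaker's x. A finger left close above the cap would block its 9 mm rise.
- stop_press (a joint): How far the mushroom is pressed in, m: 0 out, 0.0105 the stop. A spring pushes it out (4 N at 0, 6 N fully in); pressing takes up to about 10 N, and the latch snaps in at about 0.008. Let go after that, it stays latched in at about 0.009. Pressed less, it springs back to 0.
- stop_twist (a joint): How far the cap is turned clockwise seen from above, rad: 0 at rest, 0.8 the stop; it does not turn the other way. A light spring turns it back (0.02 Nm at 0, 0.07 Nm at 0.8). When latched in, the latch lets go at about 0.5 rad, the cap then springs up 9 mm, and turns back to 0 once nothing pushes it.
- bar_side_left: The long upright side face of the bar on its +y side (own x along the bar, z up); origin at the middle of the face plate, 76 by 21 mm, 13.5 mm below the bar's top; the face itself lies 1 mm outward of the origin, 7 mm from the bar's middle plane. To turn clockwise push this face near the +x end of the bar, towards -y.
- bar_side_right: The same on the bar's -y side (origin 6 mm from the middle plane, face at 7 mm). To turn clockwise push this face near the -x end of the bar, towards +y. Touching both side faces at once counts as pinching.
- start_top (a point): Centre of the top of the start key: a round white push key 30 mm in diameter standing 10 mm above its square steel plate (46 by 46 by 6 mm), so 16 mm above the deck.
- start_key (a joint): How far the start key is pressed, m: 0 up, 0.005 fully down. It springs back; 2 N to begin, 4.5 N fully down.
- timer_top (a point): Centre of the top of the timer key: a square white push key 28 by 28 mm of the same height, plate and springs as the start key, 75 mm beside it. Not to be pressed.
- timer_key (a joint): How far the timer key is pressed, m: 0 up, 0.005 fully down.
- dish: Loose closed glass dish, 90 mm in diameter, 16 mm high, on the shaker's platform; origin at the centre of its underside.
- vial: Loose small clear vial with a blue cap, 30 mm in diameter, 55 mm high, on the platform; origin at the centre of its underside.
- bottle: Loose white bottle, 60 mm in diameter, 115 mm high, standing on the bench beside the shaker; origin at the centre of its underside.
- tube_tray: Loose black divided tray, 80 by 80 by 40 mm, on the bench on the other side of the shaker; origin at the centre of its underside.
Mind the look-alikes: they are no part of the job. There is more than one size of the vial; the one meant has the size given above. Several things look just like the bottle: the one meant starts farthest from the robot's base.

How it is judged:
By the outcome, as a careful person would: the job done as asked, in the order asked, and still so for the second after the job is handed in, with the robot touching nothing.
It also fails if it takes over 51 s, if anything falls off the work surface, if the arm or the gripper's body presses on something with over 40 N, if the wrist force passes 120 N, or if a joint passes its speed limit or range.

## Robot

A 6-joint arm with a two-finger parallel gripper is mounted at the origin on the work surface. World frame = base frame: x ahead of the robot, y to its left, z up, the work surface at z = 0. Lengths are in mm, angles in rad, forces in N, time in s.
With the tool pointing down it reaches from about 350 to 775 mm from the base axis. Payload 5.5 kg.
Tool frame: the origin (TCP) lies at the very end of the fingers, on their centre line; the grasp point (between the pads) lies 19 mm behind it; z points along the fingers, y is the direction in which the jaws open and shut (so a half turn about z gives the same grasp; the last joint's range is limited). The gripper opens to 85 mm and grips with 20 to 120 N. Pads are 22 mm wide; open, the fingers measure 114 mm over their backs; the gripper's body (76 mm by 85 mm) begins 54 mm behind the grasp point. The pads swing forward as they close: fully open they stand 13 mm farther back than shut.
Start: joints at [0.964, 0.313, 0.046, 1.304, 0, 1.431], TCP at [258.8, 513.515, 198.623] pointing down, gripper open.
Joint ranges: [-2.76, 2.76], [-0.86, 1.69], [-1.03, 1.26], [-2.2, 2.34], [-1.47, 1.5], [-3.14, 3.14]. Speed limits (rad/s): [2.57, 2.57, 3.14, 3.14, 3.14, 3.14].

## Interface

Orientations are given as a unit quaternion [w, x, y, z].
In Python, from rig import sensors, vision, workorder gives the robot as it stands.
- The arm moves only by the tool servo_tool, never from a script. Its arguments are lists of equal length, an entry for each row: "delta_rot": the turn, a rotation vector about the tool's x, y, z in rad, a list of three; "delta_pos": the shift along the tool's x, y, z in m, a list of three; "grip": the opening, from 0 (shut) to 1 (fully open). A call has 1 to 12 rows; each row shifts and turns the commanded pose from where the row before left it, along the tool's axes as they then stand; what a row does not reach is not made up. A row lasts 1/10 s, in which the tool goes at most 50 mm and 8.59 degrees, less where a joint would pass 70% of its speed; a pose out of reach is approached as far as the arm can. A call is refused whole if a number of a shift passes 0.05 or a number of a turn 0.15, either way. A call with a gripper value outside its range is refused whole. The fingers move at their own pace and stop on an object; the grip force is fixed at half the most. Time passes only in rows, so rows that do not move let the fingers close. It gives the time, the measured TCP pose, the force and the opening at its end, in the units of the state.
- sensors.get_obs(): the state, without advancing time (a new reading comes with each control period).
- vision.read_camera(name): name is "side" or "top"; returns a dict with "pixels" (384x512x3 uint8, red, green, blue), "fx", "fy", "cx", "cy" (pixels), "distortion" ([k1, k2, p1, p2, k3] as OpenCV has them; the pictures are not rectified), "camera_from_world" (4x4, takes a point from world to camera coordinates). Camera axes: x right, y up, looking along -z (the intrinsics and any distortion apply to the point x, -y, -z); pixel columns grow to the right and rows downward; lengths in mm; the calibration is good to about 2 mm. A picture is of the moment at which its call begins. There is no depth.
- workorder.sign_off(): hands the job in, once; it reports no verdict.
The state is a dict: "clock": time; "joint_pos": joint angles; "joint_velocities": joint speeds; "joint_torque": joint torques, N m; "eef_pos": TCP position; "ee_rot": TCP orientation; "force": force on the tool from outside, world axes, zero at the start; "wrist_torque": the same for the moment, N m; "gripper_width": opening from 0.0 (shut) to 1.0 (fully open).
Only numpy, scipy, OpenCV 4.12 (cv2) and the standard library are available. Lean on these libraries where they do the work, as an engineer would, in place of code of your own. Each camera call takes 0.05 s, during which the arm holds its last target.

## Working session

There is one attempt and no reset: what is moved stays moved. The work goes in short steps, Python scripts to look and compute and a tool call to move; the robot and the scene stay as the last step left them, time stands still between calls to the robot, and variables do not carry over. Pictures are saved under pics/ and viewed, and the job is handed in when it is done.

Besides the shell and the picture viewer there is one more tool, called after "Emit:" by a JSON object that holds its "fn" and its "kwargs". servo_tool: Moves the arm, as the interface text tells. Its arguments: {"type":"object","properties":{"delta_rot":{"type":"array"},"delta_pos":{"type":"array"},"grip":{"type":"array"}},"required":["delta_rot","delta_pos","grip"]}

```bash
mkdir -p pics; ls
cat > h.py <<'E'
import numpy as np,cv2
from rig import sensors,vision,workorder
def cam(n,save=None):
    c=vision.read_camera(n); 
    if save: cv2.imwrite('pics/'+save,cv2.cvtColor(c['pixels'],cv2.COLOR_RGB2BGR))
    return c
def K(c): return np.array([[c['fx'],0,c['cx']],[0,c['fy'],c['cy']],[0,0,1.]])
def ray(c,uv):
    T=np.array(c['camera_from_world']);R=T[:3,:3];t=T[:3,3]
    p=cv2.undistortPoints(np.array([[uv]],float),K(c),np.array(c['distortion'],float))[0,0]
    d=R.T@np.array([p[0],-p[1],-1.]);return -R.T@t,d/np.linalg.norm(d)
def onz(c,uv,z):
    o,d=ray(c,uv);return o+d*(z-o[2])/d[2]
def proj(c,P):
    T=np.array(c['camera_from_world']);q=(T[:3,:3]@np.array(P,float).reshape(-1,3).T).T+T[:3,3]
    q=q*[1,-1,-1]
    return cv2.projectPoints(q,np.zeros(3),np.zeros(3),K(c),np.array(c['distortion'],float))[0][:,0]
E
python3 - <<'E'
from h import *
for n in('top','side'):
    c=cam(n,n+'0.png');print(n,c['fx'],c['distortion'],ray(c,(256,192)))
o=sensors.get_obs();print(o)
E
```

```text
pics
top 464.89314049189494 [-0.0723314  0.         0.         0.         0.       ] (array([ 366.78837804,   25.48217895, 1234.80190465]), array([ 0.2099927 ,  0.00651249, -0.97768126]))
side 383.91678097917236 [-0.10067575  0.          0.          0.          0.        ] (array([ 239.12650741, -538.50243065,  658.01616173]), array([ 0.3966397 ,  0.65209479, -0.64610319]))
{'clock': 0.1, 'joint_pos': array([9.64389282e-01, 3.13935390e-01, 4.50907148e-02, 1.30358030e+00,
       9.41875769e-06, 1.43122043e+00]), 'joint_velocities': array([ 0.00102639, -0.00194195,  0.00320673, -0.000313  , -0.00010269,
        0.00085305]), 'joint_torque': array([ 4.34792542e-03, -4.81724703e+01,  2.99243814e+01,  1.27177220e-02,
       -1.73759571e-05,  1.10943625e-05]), 'eef_pos': array([258.48959737, 513.06307741, 197.79156438]), 'ee_rot': array([-3.01126689e-04,  2.31301746e-01,  9.72881719e-01, -7.56613938e-04]), 'force': array([ 0.41112229,  1.04564659, -0.76190412]), 'wrist_torque': array([-0.02283595, -0.00409965, -0.02962655]), 'gripper_width': 0.9960498294139998}
```

View pics/top0.png

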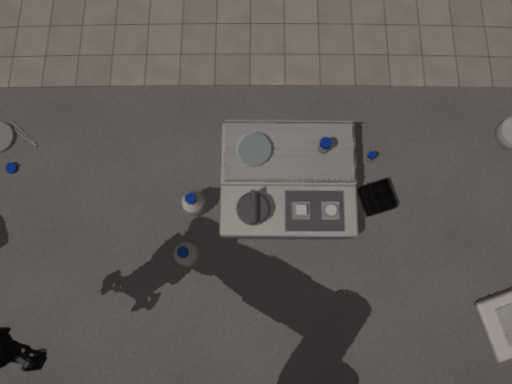

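View pics/side0.png

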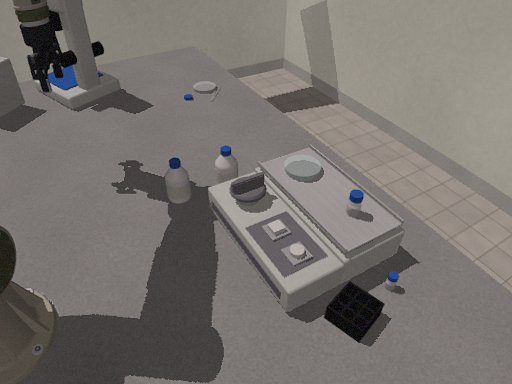

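The top view shows the shaker around (288,180), with the stop at about (254,208), the square timer key at (301,210), the round start key at (331,210), and bottles at (193,202) and (186,254). The side view agrees. Next I'll measure these.

Run:
```python
from h import *
c=cam('top');s=cam('side')
im=c['pixels'];cv2.imwrite('pics/topz.png',cv2.cvtColor(cv2.resize(im[110:250,175:405],None,fx=3.4,fy=3.4,interpolation=cv2.INTER_CUBIC),cv2.COLOR_RGB2BGR))
im=s['pixels'];cv2.imwrite('pics/sidez.png',cv2.cvtColor(cv2.resize(im[140:310,200:410],None,fx=3.5,fy=3.5,interpolation=cv2.INTER_CUBIC),cv2.COLOR_RGB2BGR))
for n,uv,z in [('stopcap',(254,208),111),('timer',(301,210),91),('start',(331,210),91),('fl',(221,237),75),('fr',(357,237),75),('bottle',(193,202),100),('b2',(186,254),100)]:
    print(n,onz(c,uv,z).round(1))
```

```text
stopcap [568.   37.8 111. ]
timer [566.6 -79.3  91. ]
start [ 566.5 -154.3   91. ]
fl [500.8 120.5  75. ]
fr [ 500.7 -219.9   75. ]
bottle [585.  189.8 100. ]
b2 [456.3 202.9 100. ]
```

View pics/topz.png

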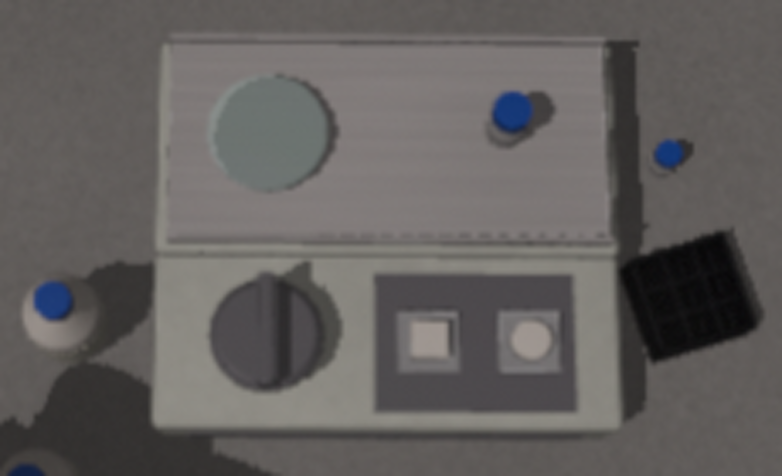

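View pics/sidez.png

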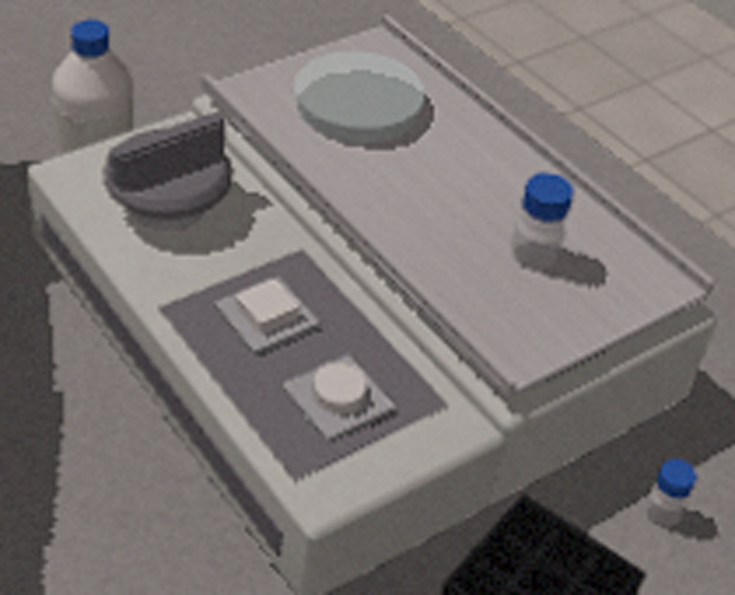

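Run:
```python
from h import *
from scipy.optimize import least_squares
def tri(o):
    A=sum(np.eye(3)-np.outer(d,d) for _,d in o);b=sum((np.eye(3)-np.outer(d,d))@p for p,d in o)
    P=np.linalg.solve(A,b);return P,[np.linalg.norm(np.cross(P-p,d)).round(2) for p,d in o]
c=cam('top');s=cam('side')
def blobs(c,box,thr):
    x0,y0,x1,y1=box;g=cv2.cvtColor(c['pixels'],cv2.COLOR_RGB2GRAY)[y0:y1,x0:x1]
    g=cv2.resize(g,None,fx=4,fy=4,interpolation=cv2.INTER_CUBIC)
    n,l,st,ce=cv2.connectedComponentsWithStats((g>thr).astype(np.uint8))
    return [((ce[i]+.5)/4-.5+[x0,y0],st[i,4]/16) for i in range(1,n) if st[i,4]>500]
for t in(150,165,175): print(t,blobs(c,(288,198,344,224),t),blobs(s,(250,210,320,268),t))
# crop pixel-> image
zt=lambda u,v:((u+.5)/3.4-.5+175,(v+.5)/3.4-.5+110)
zs=lambda u,v:((u+.5)/3.5-.5+200,(v+.5)/3.5-.5+140)
print('keys',tri([ray(c,zt(430,338)),ray(s,zs(271,297))]),tri([ray(c,zt(533,340)),ray(s,zs(341,382))]))
for n,uv,z in [('fl',(153,428),73),('fr',(620,430),73),('panel',(375,275),75),('panelr',(573,275),75),('panelfl',(375,410),75),('panelfr',(577,411),75),('platbl',(170,42),108),('platbr',(604,40),108),
  ('bar far top L',(261,273),135),('bar far top R',(274,273),135),('bar near',(275,384),135),('barnearL',(260,384),135)]:
    print(n,onz(c,zt(*uv),z).round(1))
for n,uv in [('near topL',(108,160)),('far top',(222,117))]: print(n,onz(s,zs(*uv),135).round(1))
```

```text
150 [(array([300.97088353, 209.15336345]), np.float64(62.25)), (array([330.43374165, 209.70629176]), np.float64(56.125))] [(array([280.44486617, 220.15489639]), np.float64(434.3125)), (array([308.07530624, 221.72884187]), np.float64(112.25)), (array([314.61503856, 213.71561697]), np.float64(48.625)), (array([276.10544423, 225.32260985]), np.float64(129.4375)), (array([260.94048888, 253.19521017]), np.float64(205.1875)), (array([296.72577951, 248.68947661]), np.float64(140.3125)), (array([314.54608168, 264.95833333]), np.float64(56.625))]
165 [] [(array([303.6278363 , 216.77532415]), np.float64(38.5625)), (array([255.74894366, 216.87957746]), np.float64(44.375)), (array([276.01503759, 225.33915145]), np.float64(116.375)), (array([314.41050864, 237.76319578]), np.float64(32.5625)), (array([262.12475198, 254.41815476]), np.float64(126.0)), (array([296.64246558, 248.78894697]), np.float64(122.5625))]
175 [] [(array([275.91319233, 225.34030736]), np.float64(102.6875)), (array([296.5754096 , 248.89123757]), np.float64(106.8125))]
keys (array([569.42580492, -79.78886182,  93.33297578]), [np.float64(0.97), np.float64(0.97)]) (array([ 567.46676699, -155.22318238,   93.01311327]), [np.float64(0.45), np.float64(0.45)])
fl [504.7 124.1  73. ]
fr [ 503.1 -220.4   73. ]
panel [619.8 -40.7  75. ]
panelr [ 619.8 -189.8   75. ]
panelfl [517.9 -39.5  75. ]
panelfr [ 517.  -188.7   75. ]
platbl [793. 114. 108.]
platbr [ 795. -215.  108.]
bar far top L [608.1  43.9 135. ]
bar far top R [608.1  34.7 135. ]
bar near [528.4  33.8 135. ]
barnearL [528.4  44.3 135. ]
near topL [523.9  35.7 135. ]
far top [607.5  37.9 135. ]
```

Emit:
{"fn": "servo_tool", "kwargs": {"delta_rot": [[0,0,-0.117],[0,0,-0.117],[0,0,-0.117],[0,0,-0.116],[0,0,0]], "delta_pos": [[0,0,0],[0,0,0],[0,0,0],[0,0,0],[0,0,0]], "grip": [0,0,0,0,0]}}

```text
clock: 0.8
eef_pos: [258.8, 513.5, 198.5]
ee_rot: [-0.0, -0.0, 1.0, -0.0]
force: [-0.4, 0.3, -1.1]
gripper_width: 0.144
```

Emit:
{"fn": "servo_tool", "kwargs": {"delta_rot": [[0,0,0],[0,0,0],[0,0,0],[0,0,0],[0,0,0],[0,0,0],[0,0,0],[0,0,0],[0,0,0],[0,0,0],[0,0,0],[0,0,0]], "delta_pos": [[-0.028,-0.043,0],[-0.028,-0.043,0],[-0.028,-0.043,0],[-0.028,-0.043,0],[-0.028,-0.043,0],[-0.028,-0.043,0],[-0.028,-0.043,0],[-0.028,-0.043,0],[-0.028,-0.043,0],[-0.028,-0.043,0],[-0.029,-0.0435,0.02],[0,0,0.01]], "grip": [0,0,0,0,0,0,0,0,0,0,0,0]}}

```text
clock: 2.0
eef_pos: [560.6, 50.8, 169.4]
ee_rot: [0.001, 0.005, 1.0, -0.001]
force: [-0.6, 1.0, -0.7]
gripper_width: 0.0
```

Emit:
{"fn": "servo_tool", "kwargs": {"delta_rot": [[0,0,0],[0,0,0]], "delta_pos": [[0,0,0],[0,0,0]], "grip": [0,0]}}

```text
clock: 2.2
eef_pos: [556.7, 56.5, 170.6]
ee_rot: [-0.001, 0.0, 1.0, 0.0]
force: [0.2, -0.2, 0.4]
gripper_width: 0.001
```

Run:
```python
from h import *
s=cam('side');c=cam('top')
o=sensors.get_obs();print(o['clock'],o['eef_pos'],o['force'],o['gripper_width'],proj(s,[o['eef_pos'],[568,40,135]]),proj(c,[o['eef_pos'],[568,40,135]]))
a=cv2.resize(s['pixels'][100:310,180:420],None,fx=2.4,fy=2.4);b=cv2.resize(c['pixels'][130:250,190:360],None,fx=2,fy=2)
cv2.imwrite('pics/s1.png',a[:,:,::-1]);cv2.imwrite('pics/t1.png',b[:,:,::-1])
```

```text
2.3 [557.23047479  57.04319771 171.55482828] [0.18643327 0.45640527 0.00733784] 0.004276747842879001 [[239.02614979 161.97707202]
 [247.30312019 177.980931  ]] [[245.4264256  207.97271231]
 [252.98167598 206.24601427]]
```

View pics/s1.png

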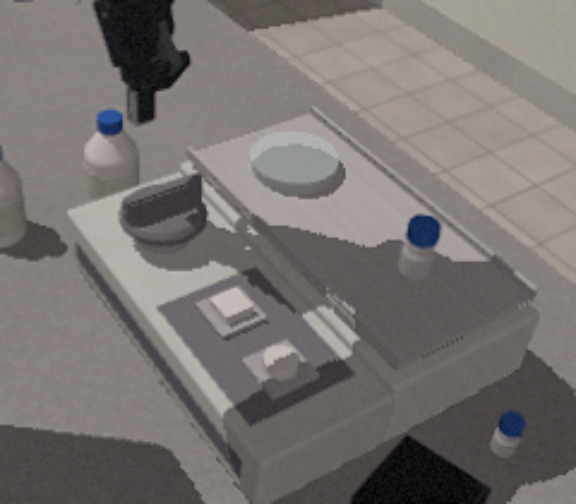

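Run:
```python
from h import *
s=cam('side');c=cam('top')
a=cv2.resize(s['pixels'][90:200,200:290],None,fx=5,fy=5,interpolation=cv2.INTER_NEAREST);b=cv2.resize(c['pixels'][150:240,200:310],None,fx=5,fy=5,interpolation=cv2.INTER_NEAREST)
cv2.imwrite('pics/s2.png',a[:,:,::-1]);cv2.imwrite('pics/t2.png',b[:,:,::-1])
```

```text
(no output)
```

View pics/s2.png

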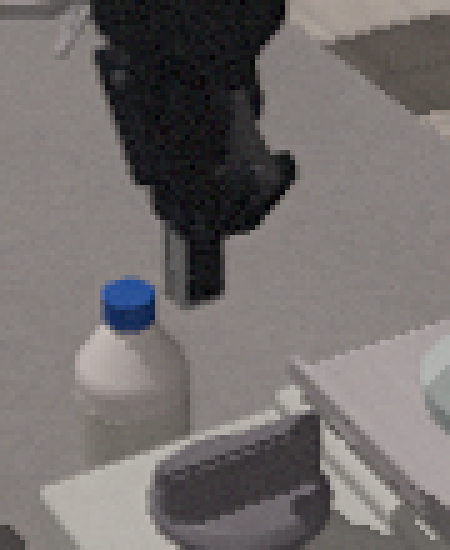

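View pics/t2.png

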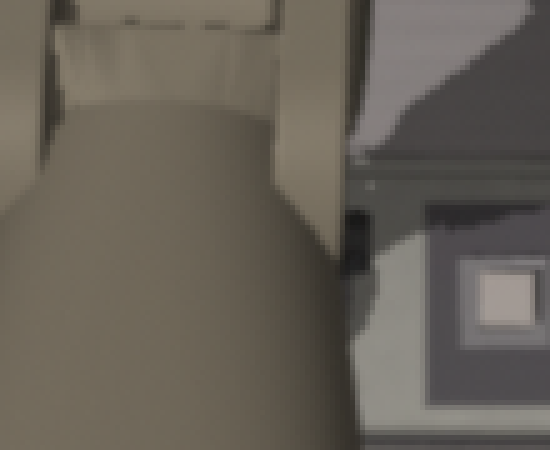

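Run:
```python
from h import *
s=cam('side');c=cam('top');o=sensors.get_obs()
print(o['clock'],o['eef_pos'],o['ee_rot'],o['joint_pos'],o['joint_velocities'])
print(onz(s,(239,150),171),proj(s,[[258.8,513.5,198]]),proj(c,[[258.8,513.5,198]]),np.linalg.inv(s['camera_from_world'])[:3,3])
p,d=ray(s,(239,150))
e=o['eef_pos'];print('closest on vertical', [ (z,onz(s,(239,150),z).round(0)) for z in(171,185,195,205)])
```

```text
2.5 [557.62569649  56.71810683 171.54442187] [ 6.64248256e-04 -8.03689813e-04  9.99999456e-01  1.84984518e-05] [-4.19093409e-02  2.92778698e-01 -4.85703197e-02  1.22812160e+00
  9.36899996e-05 -4.35166589e-02] [-6.30521258e-03  2.91952652e-03 -4.24300123e-05 -9.04521254e-04
 -9.89893236e-04 -1.98459665e-03]
[579.73584976  98.20233007 171.        ] [[ 59.104631   100.39711408]] [[ 35.11740977 340.01970917]] [ 239.12650741 -538.50243065  658.01616173]
closest on vertical [(171, array([580.,  98., 171.])), (185, array([570.,  80., 185.])), (195, array([563.,  67., 195.])), (205, array([556.,  54., 205.]))]
```

Emit:
{"fn": "servo_tool", "kwargs": {"delta_rot": [[0,0,0]], "delta_pos": [[0,0,0]], "grip": [0]}}

```text
clock: 2.6
eef_pos: [557.6, 56.4, 171.3]
ee_rot: [0.0, -0.001, 1.0, 0.0]
force: [-0.1, -0.5, -0.5]
gripper_width: -0.001
```

Run:
```python
import cv2
a=cv2.imread('pics/top0.png')[300:384,0:90];b=cv2.imread('pics/side0.png')[0:130,0:140]
cv2.imwrite('pics/a.png',cv2.resize(a,None,fx=6,fy=6,interpolation=0));cv2.imwrite('pics/b.png',cv2.resize(b,None,fx=4,fy=4,interpolation=0))
```

```text
(no output)
```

View pics/a.png

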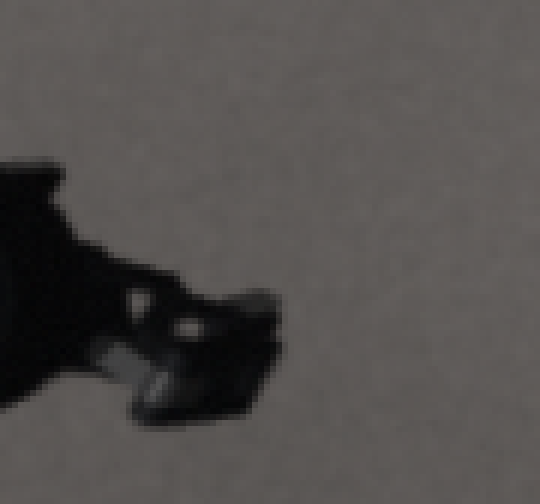

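View pics/b.png

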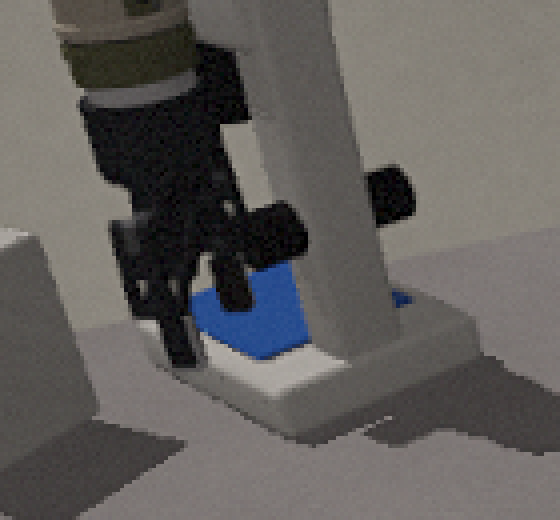

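Emit:
{"fn": "servo_tool", "kwargs": {"delta_rot": [[0,0,0],[0,0,0],[0,0,0],[0,0,0]], "delta_pos": [[-0.0105,-0.0165,0],[0,0,0.015],[0,0,0.01],[0,0,0]], "grip": [0,0,0,0]}}

```text
clock: 3.0
eef_pos: [567.0, 38.8, 143.9]
ee_rot: [-0.002, 0.0, 1.0, 0.0]
force: [0.3, -0.1, -0.1]
gripper_width: 0.001
```

Run:
```python
from h import *
s=cam('side');o=sensors.get_obs();c=cam('top')
print(o['clock'],o['eef_pos'],o['force'],proj(s,[o['eef_pos']]))
print([(z,onz(s,(53,84),z).round(0)) for z in (211,231,245,260)])
a=cv2.resize(s['pixels'][90:200,200:290],None,fx=5,fy=5,interpolation=cv2.INTER_NEAREST)
cv2.imwrite('pics/s3.png',a[:,:,::-1]);cv2.imwrite('pics/t3.png',c['pixels'][:,:,::-1])
```

```text
3.05 [567.46025708  38.93648686 144.82081253] [-0.49732392  0.0614548   0.51273018] [[247.32001162 174.78141909]]
[(211, array([258., 603., 211.])), (231, array([257., 552., 231.])), (245, array([257., 516., 245.])), (260, array([256., 478., 260.]))]
```

View pics/s3.png

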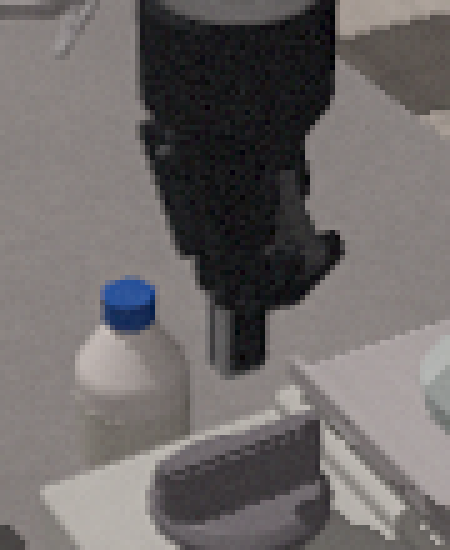

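View pics/t3.png

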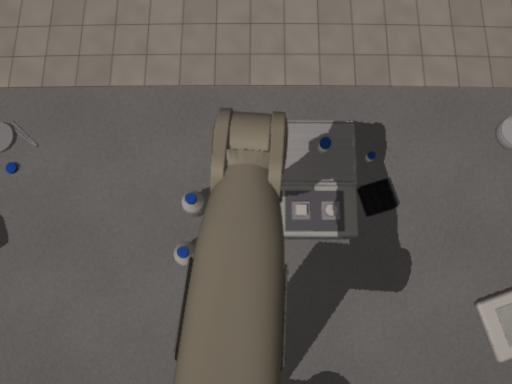

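The visible fingertip sits about 34 mm higher than the reported TCP, and this holds at three poses. I'll find the real height by touch, descending slowly.

Emit:
{"fn": "servo_tool", "kwargs": {"delta_rot": [[0,0,0],[0,0,0],[0,0,0],[0,0,0],[0,0,0]], "delta_pos": [[0,0,0.003],[0,0,0.003],[0,0,0.003],[0,0,0.003],[0,0,0]], "grip": [0,0,0,0,0]}}

```text
clock: 3.6
eef_pos: [567.8, 39.3, 133.2]
ee_rot: [-0.0, -0.0, 1.0, 0.0]
force: [-0.3, 0.9, -0.0]
gripper_width: -0.002
```

Emit:
{"fn": "servo_tool", "kwargs": {"delta_rot": [[0,0,0],[0,0,0],[0,0,0]], "delta_pos": [[0,0,0.003],[0,0,0.003],[0,0,0]], "grip": [0,0,0]}}

```text
clock: 3.9
eef_pos: [567.8, 39.3, 127.2]
ee_rot: [-0.0, -0.0, 1.0, 0.0]
force: [0.1, 0.8, -0.2]
gripper_width: 0.001
```

Emit:
{"fn": "servo_tool", "kwargs": {"delta_rot": [[0,0,0],[0,0,0],[0,0,0],[0,0,0],[0,0,0]], "delta_pos": [[0,0,0.004],[0,0,0.004],[0,0,0.004],[0,0,0.003],[0,0,0]], "grip": [0,0,0,0,0]}}

```text
clock: 4.4
eef_pos: [567.7, 39.3, 112.1]
ee_rot: [-0.001, -0.0, 1.0, 0.0]
force: [0.4, -0.3, -0.2]
gripper_width: 0.002
```

Run:
```python
from h import *
s=cam('side');o=sensors.get_obs()
print(o['clock'],o['eef_pos'],o['force'],proj(s,[o['eef_pos']]))
a=cv2.resize(s['pixels'][90:200,200:290],None,fx=5,fy=5,interpolation=cv2.INTER_NEAREST)
cv2.imwrite('pics/s4.png',a[:,:,::-1])
```

```text
4.45 [567.89498202  39.26321737 112.38712411] [ 0.62298012 -0.38492527  0.15015947] [[247.44826874 186.1150912 ]]
```

View pics/s4.png

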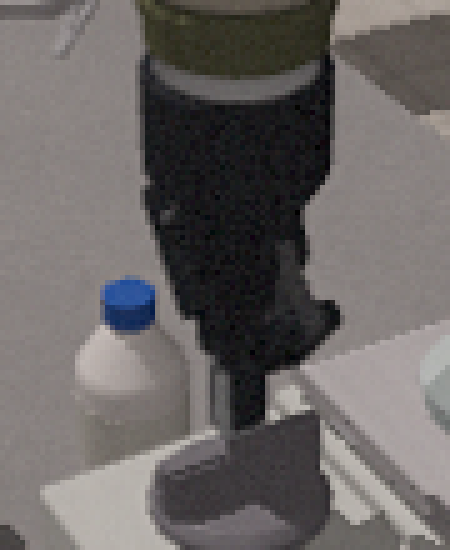

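Emit:
{"fn": "servo_tool", "kwargs": {"delta_rot": [[0,0,0],[0,0,0],[0,0,0],[0,0,0]], "delta_pos": [[0,0,0.002],[0,0,0.002],[0,0,0.002],[0,0,0]], "grip": [0,0,0,0]}}

```text
clock: 4.85
eef_pos: [567.9, 39.3, 106.4]
ee_rot: [-0.0, -0.0, 1.0, 0.0]
force: [0.2, 0.4, 0.1]
gripper_width: 0.0
```

Emit:
{"fn": "servo_tool", "kwargs": {"delta_rot": [[0,0,0],[0,0,0],[0,0,0]], "delta_pos": [[0,0,0.0015],[0,0,0.0015],[0,0,0]], "grip": [0,0,0]}}

```text
clock: 5.15
eef_pos: [568.0, 39.3, 103.5]
ee_rot: [-0.0, -0.0, 1.0, 0.0]
force: [-0.4, -0.8, -0.4]
gripper_width: 0.0
```

Emit:
{"fn": "servo_tool", "kwargs": {"delta_rot": [[0,0,0],[0,0,0],[0,0,0]], "delta_pos": [[0,0,0.0015],[0,0,0.0015],[0,0,0]], "grip": [0,0,0]}}

```text
clock: 5.45
eef_pos: [568.4, 39.2, 101.2]
ee_rot: [0.0, -0.0, 1.0, 0.0]
force: [-0.3, -0.0, 3.7]
gripper_width: -0.001
```

Contact came at z≈101, so the offset is confirmed at about 34 mm. Now I'll press.

Emit:
{"fn": "servo_tool", "kwargs": {"delta_rot": [[0,0,0],[0,0,0],[0,0,0],[0,0,0],[0,0,0]], "delta_pos": [[0,0,0.002],[0,0,0.002],[0,0,0.002],[0,0,0.002],[0,0,0]], "grip": [0,0,0,0,0]}}

```text
clock: 5.95
eef_pos: [568.3, 39.3, 93.0]
ee_rot: [0.0, -0.0, 1.0, 0.0]
force: [-0.0, -0.5, 4.9]
gripper_width: 0.002
```

Emit:
{"fn": "servo_tool", "kwargs": {"delta_rot": [[0,0,0],[0,0,0],[0,0,0]], "delta_pos": [[0,0,0.001],[0,0,0.001],[0,0,0]], "grip": [0,0,0]}}

```text
clock: 6.25
eef_pos: [568.5, 39.2, 91.8]
ee_rot: [0.001, -0.0, 1.0, -0.0]
force: [-2.2, 0.3, 9.8]
gripper_width: -0.003
```

Emit:
{"fn": "servo_tool", "kwargs": {"delta_rot": [[0,0,0],[0,0,0],[0,0,0]], "delta_pos": [[0,0,0.001],[0,0,0.0005],[0,0,0]], "grip": [0,0,0]}}

```text
clock: 6.55
eef_pos: [568.9, 39.2, 91.7]
ee_rot: [0.001, -0.0, 1.0, -0.0]
force: [-5.4, -0.4, 16.9]
gripper_width: 0.0
```

At the stop: 91.7 with 17 N. I'll lift off and move to the turning position.

Emit:
{"fn": "servo_tool", "kwargs": {"delta_rot": [[0,0,0],[0,0,0],[0,0,0],[0,0,0],[0,0,0],[0,0,0]], "delta_pos": [[0,0,-0.005],[0,0,-0.015],[0,0,-0.02],[-0.02,0.02,0],[-0.015,0.02,0],[0,0,0]], "grip": [0,0,0,0,0,0]}}

```text
clock: 7.15
eef_pos: [604.6, 81.1, 128.4]
ee_rot: [0.0, -0.001, 1.0, 0.0]
force: [0.1, -0.4, -0.4]
gripper_width: 0.001
```

Run:
```python
from h import *
s=cam('side');o=sensors.get_obs()
print(o['clock'],o['eef_pos'],o['force'],o['gripper_width'])
a=cv2.resize(s['pixels'][90:230,200:320],None,fx=4,fy=4,interpolation=cv2.INTER_NEAREST)
cv2.imwrite('pics/s5.png',a[:,:,::-1])
```

```text
7.2 [603.3785441   80.08947462 128.18515028] [-0.21871372 -0.56901275  0.0356268 ] 0.005318032978735099
```

View pics/s5.png

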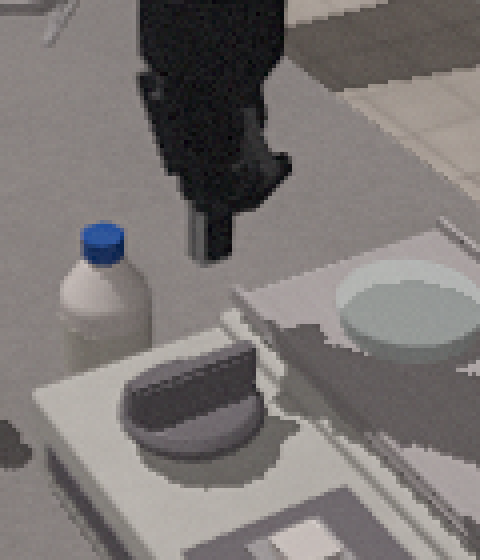

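Emit:
{"fn": "servo_tool", "kwargs": {"delta_rot": [[0,0,0],[0,0,0],[0,0,0],[0,0,0],[0,0,0]], "delta_pos": [[0,0,0.015],[0,0,0.015],[0,0,0.01],[0,0,0.006],[0,0,0]], "grip": [0,0,0,0,0]}}

```text
clock: 7.7
eef_pos: [602.1, 78.9, 82.2]
ee_rot: [-0.001, 0.0, 1.0, 0.0]
force: [-1.5, 0.0, 0.6]
gripper_width: 0.004
```

Emit:
{"fn": "servo_tool", "kwargs": {"delta_rot": [[0,0,0],[0,0,0],[0,0,0],[0,0,0],[0,0,0]], "delta_pos": [[0,-0.005,0],[0,-0.005,0],[0,-0.004,0],[0,-0.003,0],[0,0,0]], "grip": [0,0,0,0,0]}}

```text
clock: 8.2
eef_pos: [603.4, 61.7, 83.5]
ee_rot: [0.0, 0.0, 1.0, 0.0]
force: [-0.0, -1.2, 0.7]
gripper_width: 0.001
```

Run:
```python
from h import *
s=cam('side');o=sensors.get_obs()
print(o['clock'],o['eef_pos'],o['force'],o['gripper_width'])
a=cv2.resize(s['pixels'][90:230,200:320],None,fx=4,fy=4,interpolation=cv2.INTER_NEAREST)
cv2.imwrite('pics/s6.png',a[:,:,::-1])
```

```text
8.25 [603.25601168  61.9162108   83.47138346] [-0.30791961  0.18129405  0.73384311] 0.0007435098512385282
```

View pics/s6.png

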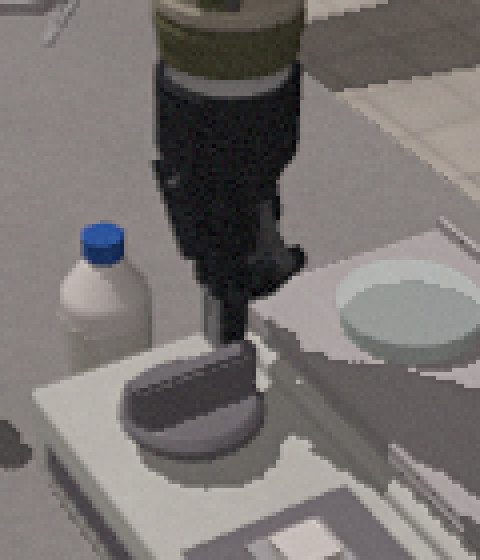

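Emit:
{"fn": "servo_tool", "kwargs": {"delta_rot": [[0,0,0],[0,0,0],[0,0,0],[0,0,0]], "delta_pos": [[0,0,0.001],[0,-0.003,0],[0,-0.003,0],[0,0,0]], "grip": [0,0,0,0]}}

```text
clock: 8.65
eef_pos: [603.4, 56.6, 82.3]
ee_rot: [0.0, -0.0, 1.0, 0.001]
force: [1.2, 3.7, 0.0]
gripper_width: -0.003
```

Emit:
{"fn": "servo_tool", "kwargs": {"delta_rot": [[0,0,0],[0,0,0],[0,0,0],[0,0,0]], "delta_pos": [[0,-0.003,0],[0,-0.003,0],[0,0,0],[0,0,0]], "grip": [0,0,0,0]}}

```text
clock: 9.05
eef_pos: [603.5, 49.8, 82.5]
ee_rot: [0.0, 0.0, 1.0, -0.0]
force: [1.8, 2.1, 0.6]
gripper_width: -0.001
```

Run:
```python
from h import *
s=cam('side');o=sensors.get_obs()
print(o['clock'],o['eef_pos'],o['force'],o['gripper_width'])
a=cv2.resize(s['pixels'][90:230,200:320],None,fx=4,fy=4,interpolation=cv2.INTER_NEAREST)
cv2.imwrite('pics/s7.png',a[:,:,::-1])
```

```text
9.1 [603.43776509  49.83207388  82.43591806] [1.25230973 1.34720252 0.97009077] 0.0031296152778710657
```

View pics/s7.png

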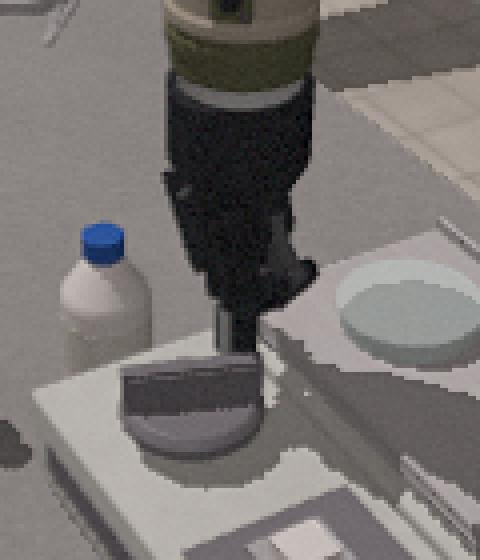

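The bar is turning clockwise, and still sits low. I'll keep pushing.

Emit:
{"fn": "servo_tool", "kwargs": {"delta_rot": [[0,0,0],[0,0,0],[0,0,0],[0,0,0]], "delta_pos": [[0,-0.002,0],[0,-0.002,0],[0,0,0],[0,0,0]], "grip": [0,0,0,0]}}

```text
clock: 9.5
eef_pos: [603.3, 45.9, 82.3]
ee_rot: [0.0, 0.0, 1.0, -0.0]
force: [2.1, 1.9, 0.7]
gripper_width: -0.002
```

Run:
```python
from h import *
s=cam('side');o=sensors.get_obs()
print(o['clock'],o['eef_pos'],o['force'],o['gripper_width'])
a=cv2.resize(s['pixels'][90:230,200:320],None,fx=4,fy=4,interpolation=cv2.INTER_NEAREST)
cv2.imwrite('pics/s8.png',a[:,:,::-1])
```

```text
9.55 [603.32900553  45.99785799  82.31933115] [2.09709468 1.09279598 1.34749478] -0.0020961215293174677
```

View pics/s8.png

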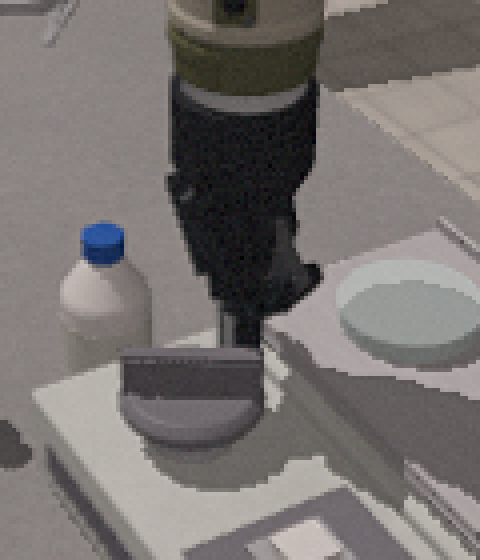

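Emit:
{"fn": "servo_tool", "kwargs": {"delta_rot": [[0,0,0],[0,0,0],[0,0,0]], "delta_pos": [[0,-0.002,0],[0,0,0],[0,0,0]], "grip": [0,0,0]}}

```text
clock: 9.85
eef_pos: [603.0, 44.2, 82.2]
ee_rot: [-0.0, -0.0, 1.0, 0.0]
force: [0.9, 1.3, 1.3]
gripper_width: -0.002
```

Run:
```python
from h import *
s=cam('side');o=sensors.get_obs()
print(o['clock'],o['eef_pos'],o['force'],o['gripper_width'])
f=lambda i:cv2.resize(i[170:220,220:280],None,fx=6,fy=6,interpolation=cv2.INTER_NEAREST)
b=cv2.imread('pics/side0.png')
cv2.imwrite('pics/s9.png',np.hstack([f(s['pixels'][:,:,::-1]),f(b)]))
```

```text
9.9 [602.99281477  44.22669501  82.21435475] [1.23569792 1.42360542 1.77677382] 1.980152493425065e-05
```

View pics/s9.png

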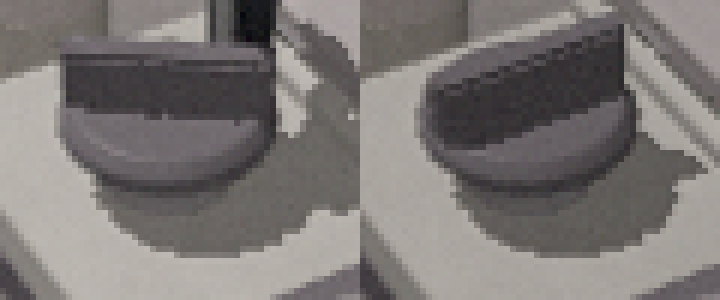

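The cap is back at its original height: its lower rim is at crop row 190 in both views. I'll withdraw along +y.

Emit:
{"fn": "servo_tool", "kwargs": {"delta_rot": [[0,0,0],[0,0,0],[0,0,0],[0,0,0],[0,0,0],[0,0,0],[0,0,0],[0,0,0],[0,0,0],[0,0,0],[0,0,0]], "delta_pos": [[0,0.004,0],[0,0.004,0],[0,0.005,0],[0,0.006,0],[0,0.008,0],[0,0.008,0],[0,0,0],[0,0,-0.015],[0,0,-0.02],[0,0,-0.02],[0,0,0]], "grip": [0,0,0,0,0,0,0,0,0,0,0]}}

```text
clock: 11.0
eef_pos: [605.0, 79.2, 140.2]
ee_rot: [0.003, -0.0, 1.0, -0.0]
force: [-0.5, 0.2, 0.5]
gripper_width: -0.004
```

Run:
```python
from h import *
s=cam('side');o=sensors.get_obs()
print(o['clock'],o['eef_pos'],o['force'],o['gripper_width'])
f=lambda i:cv2.resize(i[170:220,220:280],None,fx=6,fy=6,interpolation=cv2.INTER_NEAREST)
b=cv2.imread('pics/side0.png')
cv2.imwrite('pics/s10.png',np.hstack([f(s['pixels'][:,:,::-1]),f(b)]))
```

```text
11.05 [604.24667987  79.16620868 138.57015028] [-0.20182769  0.03921942 -0.64401794] -0.0017670263667480038
```

View pics/s10.png

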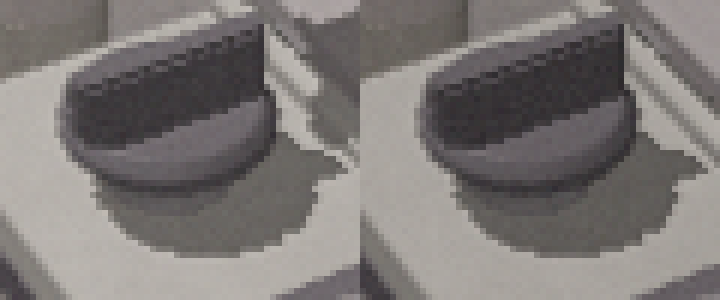

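The stop button is back at rest, and the picture is identical to the first one. Next is the start key.

Emit:
{"fn": "servo_tool", "kwargs": {"delta_rot": [[0,0,0],[0,0,0],[0,0,0],[0,0,0],[0,0,0],[0,0,0],[0,0,0],[0,0,0],[0,0,0],[0,0,0]], "delta_pos": [[0.005,-0.03,0],[0.005,-0.03,0],[0.005,-0.03,0],[0.005,-0.03,0],[0.005,-0.03,0],[0.005,-0.03,0],[0.005,-0.03,0],[0.002,-0.023,0],[0,0,0],[0,0,0]], "grip": [0,0,0,0,0,0,0,0,0,0]}}

```text
clock: 12.05
eef_pos: [565.4, -153.8, 136.0]
ee_rot: [-0.001, 0.001, 1.0, 0.001]
force: [-0.2, 0.6, 0.5]
gripper_width: -0.002
```

Run:
```python
from h import *
s=cam('side');o=sensors.get_obs();c=cam('top')
print(o['clock'],o['eef_pos'],o['force'],proj(s,[o['eef_pos']+[0,0,34],[567.5,-154,91]]))
a=cv2.resize(s['pixels'][90:290,200:400],None,fx=3,fy=3,interpolation=cv2.INTER_NEAREST)
cv2.imwrite('pics/s11.png',a[:,:,::-1])
```

```text
12.1 [ 565.55855997 -153.22405699  136.25924639] [-0.23128835 -0.22335204 -0.01102151] [[298.87011718 220.22508994]
 [296.41278028 249.10239059]]
```

View pics/s11.png

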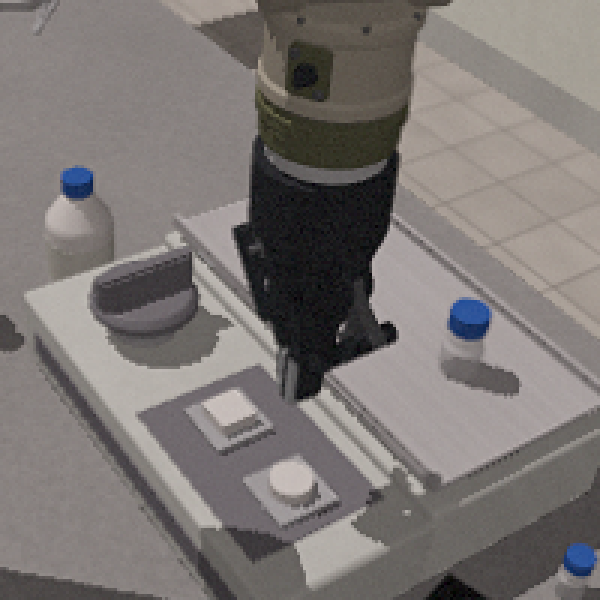

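Emit:
{"fn": "servo_tool", "kwargs": {"delta_rot": [[0,0,0],[0,0,0],[0,0,0],[0,0,0],[0,0,0],[0,0,0]], "delta_pos": [[-0.002,-0.001,0.015],[0,0,0.02],[0,0,0.02],[0,0,0.01],[0,0,0.005],[0,0,0]], "grip": [0,0,0,0,0,0]}}

```text
clock: 12.75
eef_pos: [568.0, -154.1, 66.9]
ee_rot: [-0.0, -0.001, 1.0, 0.0]
force: [0.4, -0.0, 0.0]
gripper_width: 0.005
```

Run:
```python
from h import *
s=cam('side');o=sensors.get_obs()
print(o['clock'],o['eef_pos'],o['force'])
a=cv2.resize(s['pixels'][150:290,200:360],None,fx=4,fy=4,interpolation=cv2.INTER_NEAREST)
cv2.imwrite('pics/s12.png',a[:,:,::-1])
```

```text
12.8 [ 568.47992577 -154.45314956   67.5813783 ] [0.55836106 0.32720629 0.5757258 ]
```

View pics/s12.png

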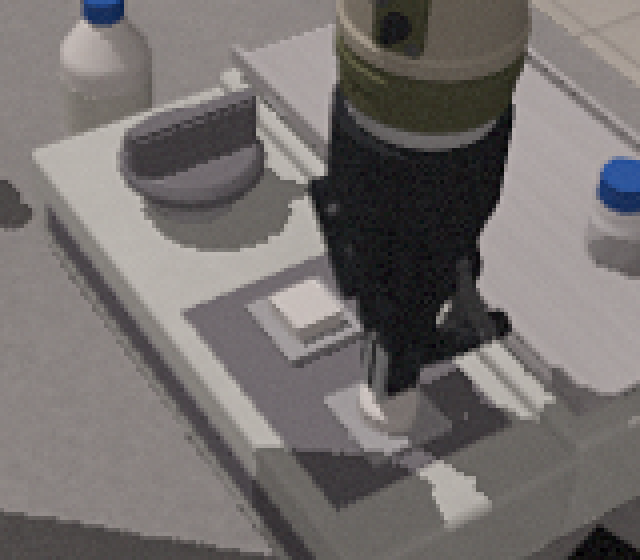

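The tip is over the round key, around crop (390,400). I'll press gently.

Emit:
{"fn": "servo_tool", "kwargs": {"delta_rot": [[0,0,0],[0,0,0],[0,0,0],[0,0,0],[0,0,0],[0,0,0]], "delta_pos": [[0,0,0.003],[0,0,0.003],[0,0,0.003],[0,0,0.001],[0,0,0],[0,0,0]], "grip": [0,0,0,0,0,0]}}

```text
clock: 13.4
eef_pos: [568.5, -154.9, 57.6]
ee_rot: [0.0, -0.0, 1.0, -0.0]
force: [0.4, -0.1, 3.2]
gripper_width: -0.0
```

Emit:
{"fn": "servo_tool", "kwargs": {"delta_rot": [[0,0,0],[0,0,0],[0,0,0]], "delta_pos": [[0,0,0.001],[0,0,0.001],[0,0,0]], "grip": [0,0,0]}}

```text
clock: 13.7
eef_pos: [568.5, -154.9, 55.4]
ee_rot: [0.0, -0.0, 1.0, -0.0]
force: [0.1, -0.1, 3.4]
gripper_width: -0.003
```

Emit:
{"fn": "servo_tool", "kwargs": {"delta_rot": [[0,0,0],[0,0,0],[0,0,0]], "delta_pos": [[0,0,0.001],[0,0,0.001],[0,0,0]], "grip": [0,0,0]}}

```text
clock: 14.0
eef_pos: [568.5, -155.0, 53.4]
ee_rot: [0.0, -0.0, 1.0, -0.0]
force: [0.2, -0.8, 4.8]
gripper_width: -0.004
```

Emit:
{"fn": "servo_tool", "kwargs": {"delta_rot": [[0,0,0],[0,0,0],[0,0,0]], "delta_pos": [[0,0,0.001],[0,0,0.001],[0,0,0]], "grip": [0,0,0]}}

```text
clock: 14.3
eef_pos: [568.5, -155.0, 53.2]
ee_rot: [0.001, -0.0, 1.0, -0.0]
force: [-3.5, 1.0, 15.0]
gripper_width: 0.005
```

The start key is at its bottom stop with 15 N. I'll lift off and retreat.

Emit:
{"fn": "servo_tool", "kwargs": {"delta_rot": [[0,0,0],[0,0,0],[0,0,0],[0,0,0],[0,0,0],[0,0,0],[0,0,0],[0,0,0],[0,0,0],[0,0,0]], "delta_pos": [[0,0,-0.004],[0,0,-0.008],[0,0,-0.02],[0,0,-0.04],[0,0,-0.04],[0,0,-0.03],[0.03,0,-0.02],[0.04,0,0],[0.04,0,0],[0,0,0]], "grip": [0,0,0,0,0,0,0,0,0,0]}}

```text
clock: 15.3
eef_pos: [452.7, -153.1, 212.6]
ee_rot: [-0.003, 0.001, 1.0, 0.001]
force: [0.5, -0.2, 0.7]
gripper_width: 0.004
```

Run:
```python
from h import *
s=cam('side','sf.png');o=sensors.get_obs();c=cam('top')
print(o['clock'],o['eef_pos'],o['force'])
b=cv2.imread('pics/side0.png')
f=lambda i:cv2.resize(i[140:290,200:400],None,fx=1.99,fy=3,interpolation=cv2.INTER_NEAREST)
f=lambda i:cv2.resize(i[140:330,200:400],None,fx=2,fy=2,interpolation=cv2.INTER_NEAREST)
cv2.imwrite('pics/s13.png',np.hstack([f(s['pixels'][:,:,::-1]),f(b)]))
```

```text
15.35 [ 455.58202799 -153.98214054  212.99696521] [-0.46017515  0.57495483  0.04013452]
```

View pics/s13.png

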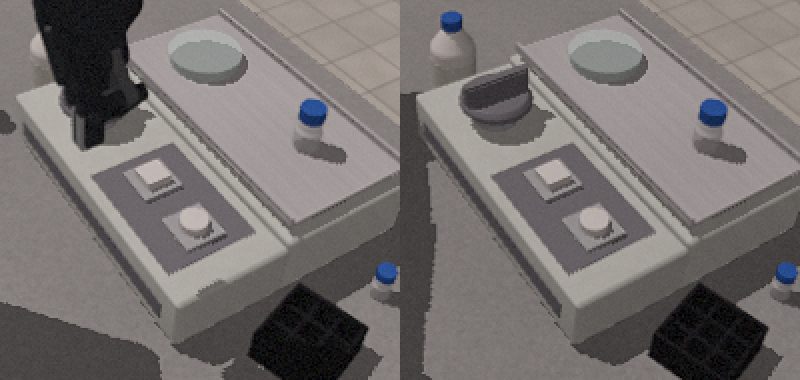

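Start is back up, and the keys, dish, vial and tray look unchanged. The arm is clear and touching nothing, so I'm handing the job in.

```bash
python3 -c "
from h import *
print(workorder.sign_off());o=sensors.get_obs();print(o['clock'],o['force'])"
```

```text
the job is handed in; nothing more can be done
None
the job is handed in; nothing more can be done
```

The stop circuit test is finished and handed in, after about 15 s of robot time; the sign-off gave no verdict.

- **Stop button, press:** I pressed it with shut fingertips to its bottom stop, at 17 N. The side picture after lifting off showed it latched low.
- **Stop button, turn:** I turned it clockwise by pushing only on the bar's left face near its +x end. It sprang up, and once I backed off it looked identical to the first picture.
- **Start key:** I then pressed it to its bottom stop, at 15 N, and let go. The last picture shows it back up.
- **Everything else:** I never touched the timer key. The dish, vial and tray look unmoved. In that last picture the arm hid the stop button and most of the bottle. Both were unchanged when last seen, before the start press.

**One disagreement:** the real fingertip sat about 34 mm higher than the reported TCP height. I saw this in the side images and confirmed it by touching the bar top (reported 101, expected 135). I allowed for it in all later heights.

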